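Set and close the cam hold-down on a honey jar

ROBOT

A 7-joint arm with a two-finger parallel gripper is mounted at the origin on the work surface. World frame = base frame: x ahead of the robot, y to its left, z up, the work surface at z = 0. Lengths are in m, angles in rad, forces in N, time in s.
With the tool pointing down it reaches from about 0.4 to 0.9 m from the base axis. Payload 5.6 kg.
Tool frame: the origin (TCP) lies midway between the tips of the shut fingers; the grasp point (between the pads) lies 19 mm behind it; z points along the fingers, y is the line along which they close (so a half turn about z gives the same grasp; the last joint's range is limited). The gripper opens to 92 mm and grips with 3 to 60 N. Pads are 20 mm wide; open, the fingers measure 128 mm over their backs; the gripper's body (75 mm by 189 mm) begins 69 mm behind the grasp point.
Start: joints at [1.174, 0.468, -0.012, 1.603, 0.006, 1.071, -0.056], TCP at [0.225, -0.61, 0.215] pointing down, gripper open.
Joint ranges: [-2.53, 2.53], [-0.31, 2.02], [-1.57, 1.55], [0.28, 2.44], [-1.29, 4.43], [0.15, 1.84], [-2.92, 2.92]. Speed limits (rad/s): [2.57, 2.57, 3.14, 3.14, 3.14, 3.14, 3.14].

INTERFACE

Orientations are given as a 3x3 rotation matrix whose columns are the frame's x, y, z axes.
In Python, from station import env, effector, solver, viewer, workorder, search_frame, tip_of gives the robot as it stands. Calls block until the motion is done:
- env.reach(position, orientation): joint-space move of the TCP to a pose.
- env.movel(position, frame=None, rate=0.15): straight line of the TCP; frame=None keeps the orientation; rate is the mean speed in m/s.
- env.goto_joints(angles): joint-space move.
- effector.release() and effector.grasp(squeeze=None): open the fingers fully, or close them until they stop; squeeze is the grip in N (None keeps the last).
- env.pause(seconds).
- solver.inverse_kinematics(position, orientation): joint angles nearest the present ones, or None.
- env.sense(): the state.
- viewer.read_camera(name): name is "scene" or "top" or "wrist"; returns (picture, depth): 480x640x3 uint8, red, green, blue; 480x640 float32, m along the optical axis (not along the pixel's ray), 0 where there is no reading.
- viewer.camera_info(name): a dict with "intrinsics" (3x3 intrinsics, pixels), "dist_coeffs" ([k1, k2, p1, p2, k3] as OpenCV has them; the pictures are not rectified), "eye" and "rotation" of the camera in the world; the wrist camera has in their place "T_tool_cam" (4x4, takes a point from camera to tool coordinates, whose origin is the TCP and whose axes are the flange's). Camera axes: x right, y up, looking along -z (the intrinsics and any distortion apply to the point x, -y, -z); pixel columns grow to the right and rows downward; lengths in m; the calibration is good to about 2 mm. A picture is of the moment at which its call begins: read the wrist's pose just before it. camera_info takes no time and is no camera call.
A pose or a line that the arm cannot do raises env.PlanningError and nothing moves.
- workorder.finish_job(): hands the job in; it is judged then, once.
Trained networks look in the newest picture that a camera, given by its name, has taken for a name from the list of things; names that differ only in an ending like _2 or _b are one class to them, and where a whole thing is asked for, a point or a joint stands for the part that bears it (a point fixed in the world has none). Each returns a list of dicts, best first, with "score" (0 to 1); they miss things now and then, are a little off and sometimes report something else, mostly with a low value. They report only what shows in the picture. A call takes as long as a camera call. They do not tell look-alikes from the thing itself.
- search_frame(camera, name): "at" ([x, y, z] in m, in world coordinates, good to about 4 mm: the middle of the surface that is visible of it).
- tip_of(camera, name): "at" ([x, y, z] in m, in world coordinates, good to about 4 mm: a listed point, or the origin of a listed thing).
The state is a dict: "t": time; "joint_positions": joint angles; "joint_velocities": joint speeds; "tau": joint torques, N m; "ee_pos": TCP position; "tcp_rot": TCP orientation; "wrist_force": force on the tool from outside, world axes, zero at the start; "moment": the same for the moment, N m; "gripper_width": finger opening in m; "grasp_force": force on a finger pad.
Only numpy, scipy, OpenCV 4.12 (cv2) and the standard library are available. Lean on these libraries where they do the work, as an engineer would, in place of code of your own. Each camera call takes 0.05 s, during which the arm holds its last target. There are 200 camera calls.

TASK

The hold-down of the labelling jig is too slack to hold the honey jar. Turn the wing nut clockwise until the cam lever, when pushed down, first meets firm resistance about midway through its stroke, then press the lever down fully closed so that the jar stays firmly clamped. Leave the other jars and the tumbler where they stand.

Things in the scene. Friction and masses are not known exactly. Their poses are not given: they have to be found in the camera images.
- base: Aluminium base plate of the labelling jig, 110 x 190 x 15 mm, fixed to the table. Origin on its underside, below the wing nut's axis; y points from the wing nut's axis towards the post and lever, z up.
- tower: Fixed grey post (40 x 36 mm) 100 mm along y from this origin, with an arm (top at z 122 mm) ending in a round head, 52 mm diameter, over the jar. Origin on the wing nut's axis near table level, axes as the base. A spring-loaded rubber pad hidden in the head presses on the jar's lid, about 9 N per mm from where the two meet; where the pad stands cannot be seen.
- jar: Closed honey jar, 64 mm diameter, 72 mm high, 0.4 kg, amber with a brass-coloured lid, standing loose on the base between three small pins, under the head. Origin at the centre of its underside. It is to stay there.
- nut_grip (a point): Centre of the grip of the upright blade of the dark steel wing nut on a spindle above the head. Blade 52 mm long (this point's x axis), 10 mm thick (y), from 23 mm below to 13 mm above this point; at its foot a round hub, 26 mm diameter, 12 mm high, 19 mm clear of the arm's top with the lever open; it sinks with the spindle as the lever closes.
- nut: The wing nut. Origin on its axis at the hub's foot, z up. Turns about the vertical and stays where left; turning does not raise or lower it. Clockwise from above lowers the hidden pad 14 mm per full turn, taking about 0.15 N m with the lever open. At the start it is always too slack: 1 to 5.5 rad clockwise bring it to the right setting; at least 1.2 rad of travel remains beyond that.
- lever (a joint): Cam lever angle, rad. 0: open, rising outward at 60 degrees above horizontal; grows as it is pushed outward and down; 1.24: top of the cam; 1.36: fully closed at its stop, where it stays by itself once the jar is clamped; otherwise a light spring swings it back open when let go. Starts at 0. It lowers the pad by 30 mm * (cos(1.24 - angle) - 0.46) from 0.15 on.
- axle (a point): Centre of the lever's horizontal axle, about 136 mm above the table, along the base's x axis between two cheeks on the post. The lever swings in the base's y-z plane on the side away from the nut; a small cam roller hangs 30 mm below the axle. When the lever is let go midway it reopens, so the nut can be turned again unloaded.
- lever_press (a point): Pressing point on the upper face of the steel handle, 75 mm from the axle; y points outward along the handle, z out of that face. Flat bar 22 mm wide, 10 mm thick, end 104 mm from the axle. Idle push 2 N here (up to 4 N near 0.25 rad). Nut right: the pad meets the jar at lever 0.55 to 0.7 and the push peaks at 5 to 7 N near 0.85; slack: later or never; tight: earlier.
- jar_left: Bystander: small honey jar, 48 mm diameter, 50 mm high. Origin at the centre of its underside.
- jar_right: Bystander: small honey jar, 48 mm diameter, 50 mm high. Origin at the centre of its underside.
- tumbler: Bystander: clear tumbler, 72 mm diameter, 100 mm high. Origin at the centre of its underside.
There are look-alikes about, which are no part of the job. What is shaped like the jar but green is not meant.

How it is judged:
By the outcome, as a careful person would: the job done as asked, in the order asked, and still so for the second after the job is handed in, with the robot touching nothing.
It also fails if it takes over 72 s, if anything falls off the work surface, if the arm or the gripper's body presses on something with over 40 N, if the wrist force passes 120 N, or if a joint passes its speed limit or range.

## Working session

There is one attempt and no reset: what is moved stays moved. The work goes in short steps, each a Python script; the robot and the scene stay as the last script left them, time stands still between calls to the robot, and variables do not carry over. Pictures are saved under pics/ and viewed, at most 10 in all, crops included, and the job is handed in when it is done.

```bash
ls; mkdir -p pics; cat > h.py <<'E'
import numpy as np, cv2
from station import env, effector, solver, viewer, workorder, search_frame, tip_of
def snap(cam,fn=None):
    p,d=viewer.read_camera(cam)
    if fn: cv2.imwrite('pics/'+fn,cv2.cvtColor(p,cv2.COLOR_RGB2BGR))
    return p,d
E
python3 - <<'E'
from h import *
a,_=snap('scene','s.png'); 
for n in ['nut_grip','nut','axle','lever_press','base','tower','jar','jar_left','jar_right','tumbler']:
    print('scene',n,[(np.round(r['at'],3).tolist(),round(r['score'],2)) for r in tip_of('scene',n)][:3])
b,_=snap('top','t.png')
for n in ['nut_grip','nut','axle','lever_press','base','tower','jar','jar_left','jar_right','tumbler']:
    print('top',n,[(np.round(r['at'],3).tolist(),round(r['score'],2)) for r in tip_of('top',n)][:3])
print(env.sense()['t'])
E
```

```text
pics
scene nut_grip [([0.53, -0.032, 0.177], 0.63)]
scene nut [([0.531, -0.029, 0.136], 0.82)]
scene axle [([0.53, 0.083, 0.133], 0.58)]
scene lever_press [([0.528, 0.117, 0.204], 0.85), ([0.672, 0.363, 0.002], 0.61)]
scene base []
scene tower [([0.53, -0.031, 0.139], 0.15)]
scene jar [([0.562, -0.158, -0.001], 0.95), ([0.406, 0.023, -0.002], 0.79), ([0.528, -0.029, 0.019], 0.65)]
scene jar_left [([0.675, 0.364, 0.007], 0.68), ([0.529, -0.033, 0.173], 0.37)]
scene jar_right [([0.424, 0.36, -0.006], 0.76)]
scene tumbler [([0.592, -0.368, -0.003], 0.96)]
top nut_grip [([0.528, -0.024, 0.177], 0.44)]
top nut [([0.53, -0.029, 0.143], 0.41)]
top axle [([0.531, 0.08, 0.14], 0.74)]
top lever_press [([0.53, 0.115, 0.204], 0.74), ([0.53, -0.036, -0.003], 0.23)]
top base [([0.531, -0.035, -0.005], 0.92), ([0.671, 0.363, -0.005], 0.74), ([0.531, -0.03, 0.016], 0.56)]
top tower [([0.529, -0.034, 0.001], 0.62)]
top jar [([0.564, -0.157, -0.002], 0.82), ([0.408, 0.019, -0.004], 0.6), ([0.53, -0.032, 0.018], 0.46)]
top jar_left [([0.672, 0.364, -0.004], 0.54)]
top jar_right [([0.425, 0.359, 0.001], 0.65)]
top tumbler [([0.587, -0.372, -0.005], 0.88)]
1.1
```

View pics/s.png

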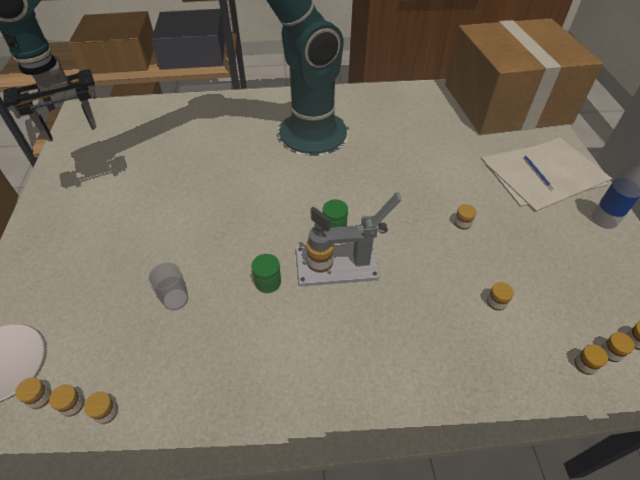

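View pics/t.png

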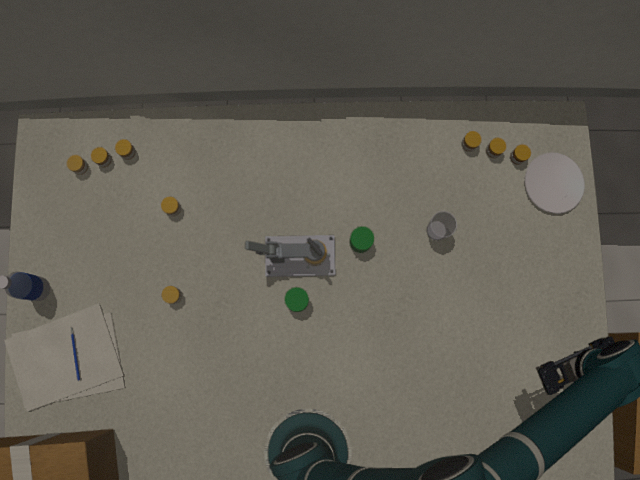

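Scene: the jig is at about (337,245), with the nut at (320,220), the lever tip at (398,200) and two green decoys beside it. The top view agrees, with base y roughly along world +y. I'll look at the blade from above next.

```bash
cat >> h.py <<'E'
def Rz(psi): # tool down, closing axis (tool y) at world angle psi
    y=np.array([np.cos(psi),np.sin(psi),0]); z=np.array([0,0,-1.]); return np.column_stack([np.cross(y,z),y,z])
def cloud(d,cam):
    i=viewer.camera_info(cam); v,u=np.nonzero(d>0)
    n=cv2.undistortPoints(np.stack([u,v],1).astype(float)[:,None],np.array(i['intrinsics']),np.array(i['dist_coeffs']))[:,0]
    z=d[v,u]; return np.stack([n[:,0]*z,-n[:,1]*z,-z],1)
E
python3 - <<'E'
from h import *
for k in range(-6,7):
    q=solver.inverse_kinematics([.53,-.031,.16],Rz(k*np.pi/6)); print(k*30, None if q is None else np.round(q[[0,4,5,6]] if isinstance(q,np.ndarray) else np.array(q)[[0,4,5,6]],2))
env.reach([.53,-.031,.32],Rz(0))
s=env.sense(); p,d=snap('wrist','w.png')
i=viewer.camera_info('wrist'); T=np.array(i['T_tool_cam'])
c=cloud(d,'wrist'); c=c@T[:3,:3].T+T[:3,3]; w=c@np.array(s['tcp_rot']).T+s['ee_pos']
m=(w[:,2]>.165)&(w[:,2]<.2)&(np.hypot(w[:,0]-.53,w[:,1]+.031)<.05); b=w[m]
print(m.sum())
r=cv2.minAreaRect((b[:,:2]*1000).astype(np.float32)); print(r, np.percentile(b[:,2],[2,50,98]))
ev=np.linalg.eigh(np.cov(b[:,:2].T))[1][:,1]; print('blade angle',np.degrees(np.arctan2(ev[1],ev[0])))
m=(np.abs(w[:,0]-.53)<.06)&(w[:,1]>.06)&(w[:,1]<.2)&(w[:,2]>.13); b=w[m]
h=b[b[:,2]>.165]; print(len(b),len(h),h.mean(0) if len(h) else 0,h.min(0),h.max(0))
for n in ['nut_grip','axle','lever_press']: print(n,[(np.round(r['at'],3).tolist(),round(r['score'],2)) for r in tip_of('wrist',n)][:2])
print(s['t'],s['ee_pos'],s['wrist_force'])
E
```

```text
-180 [-0.95 -0.81  1.12 -2.38]
-150 [ 0.14  0.07  0.87 -2.69]
-120 [ 0.23  0.13  0.87 -2.21]
-90 [ 0.3   0.17  0.88 -1.73]
-60 [ 0.37  0.21  0.89 -1.24]
-30 [ 0.43  0.25  0.9  -0.75]
0 [ 0.48  0.29  0.9  -0.26]
30 [0.53 0.33 0.91 0.23]
60 [0.57 0.36 0.92 0.73]
90 [0.63 0.41 0.94 1.21]
120 [0.92 0.83 1.17 1.39]
150 [0.92 0.83 1.17 1.91]
180 [-0.95 -0.81  1.12 -2.38]
1112
((528.1104125976562, -30.046573638916016), (51.87617874145508, 10.329244613647461), 38.98688888549805) [0.16726901 0.18818007 0.19028282]
blade angle -140.8305591505049
3481 1688 [0.52887678 0.10547455 0.18656417] [0.51764227 0.09152326 0.1650089 ] [0.54030665 0.11659499 0.20679843]
nut_grip [([0.528, -0.03, 0.176], 0.61)]
axle [([0.528, 0.076, 0.133], 0.58), ([0.527, -0.029, 0.18], 0.35)]
lever_press [([0.528, 0.112, 0.202], 0.92)]
3.4583 [ 0.53000674 -0.03239233  0.31967334] [-0.52080215 -0.31670693 -0.02236416]
```

View pics/w.png

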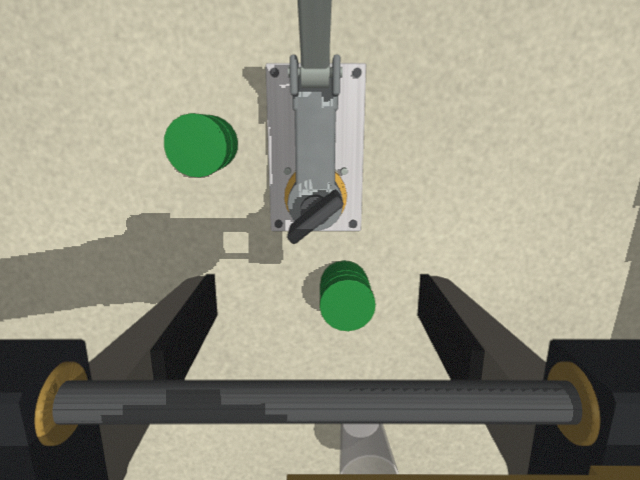

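The wrist view shows the blade at about (315,215), at 39° in world, centred on (0.528, -0.030). The lever lies along +y. I'll grip the nut, turn it 1.2 rad clockwise and feel the lever.

```bash
cat >> h.py <<'E'
NUT=np.array([.5285,-.0305,.159]); AX=np.array([.529,.081,.136])
def turn(psi0,ang):
    """grip blade with closing axis at psi0 (rad), turn clockwise by ang"""
    up=NUT+[0,0,.075]
    env.reach(up,Rz(psi0)); effector.release(); env.movel(NUT,rate=.12); effector.grasp(30)
    print('grip w',env.sense()['gripper_width'],'t',env.sense()['t'])
    n=int(np.ceil(ang/.2))
    for k in range(1,n+1):
        env.reach(NUT,Rz(psi0-ang*k/n))
        if k in(1,n): s=env.sense(); print('M',np.round(s['moment'],2),'F',np.round(s['wrist_force'],1),'t',s['t'])
    effector.release(); env.movel(up,rate=.2)
def pose(th):
    e=np.pi/3-th; u=np.array([0,np.cos(e),np.sin(e)]); n=np.array([0,-np.sin(e),np.cos(e)])
    P=AX+.075*u+.005*n; return P-[0,.01*np.clip(e/.2,-1,1),0], P
def push(F0,P):
    F=np.array(env.sense()['wrist_force'])-F0; r=P-AX
    return -(r[1]*-F[2]+r[2]*F[1])/.075, F   # push on the lever (reaction on tool is opposite)
def to_lever():
    p=pose(0)[0]-[0,.012,0]
    env.reach([p[0],p[1],.285],Rz(0)); effector.grasp(20); env.movel(p,rate=.15)
    return np.array(env.sense()['wrist_force'])
def feel(ths,F0,stop=9):
    out=[]
    for th in ths:
        c,P=pose(th); env.movel(c,rate=.08); f,F=push(F0,P); out.append((th,f)); print('%.2f %.1f'%(th,f),np.round(F,1))
        if abs(f)>stop: break
    print('t',env.sense()['t']); return out
def back():
    p=pose(0)[0]; q=env.sense()['ee_pos']
    env.movel([q[0],q[1],.245],rate=.3) if q[2]<.2 else None
    env.movel([p[0],p[1]-.03,.285],rate=.3)
E
python3 - <<'E'
from h import *
turn(np.radians(39-90),1.2)
F0=to_lever(); feel(np.arange(0,1.13,.1),F0)
E
```

```text
grip w 0.009765997512270853 t 6.725
M [ 0.56  0.62 -0.11] F [-2.5  2.2  1.8] t 7.0167
M [ 0.91  0.85 -0.16] F [-3.5  4.4  4.7] t 8.4833
0.00 0.2 [ 0.  -0.4 -0.4]
0.10 -0.0 [0.7 0.5 0.7]
0.20 2.3 [ 0.8 -1.5  1.7]
0.30 1.8 [ 0.6 -1.2  1.4]
0.40 5.5 [-0.3 -3.   4.7]
0.50 1.5 [-0.7 -0.7  1.3]
0.60 3.0 [-1.  -1.3  2.7]
0.70 2.5 [-0.2 -0.5  2.5]
0.80 1.9 [0.1 0.  2. ]
0.90 3.8 [ 0.8 -2.4  3.4]
1.00 2.6 [ 0.9 -1.6  2.5]
1.10 1.8 [ 0.2 -0.3  1.8]
t 16.9667
```

```bash
cat >> h.py <<'E'
def push(F0,P):
    a=[]
    for _ in range(4): env.pause(.03); a.append(env.sense()['wrist_force'])
    F=np.mean(a,0)-F0; r=P-AX
    return -(r[1]*-F[2]+r[2]*F[1])/.075, F
E
python3 - <<'E'
from h import *
back(); print('t',env.sense()['t'])
turn(np.radians(60.2),1.3)
F0=to_lever(); F0=np.mean([F0]+[ (env.pause(.03),np.array(env.sense()['wrist_force']))[1] for _ in range(3)],0)
feel([0,.2,.4,.5,.6,.7,.8,.9,1.0,1.1],F0)
s=env.sense(); snap('scene','s2.png'); print(s['ee_pos'])
E
```

```text
t 17.9417
grip w 0.009897680322693586 t 22.3833
M [ 0.24 -0.36 -0.13] F [ 0.6  0.6 -1.5] t 22.6667
M [ 0.17  0.71 -0.18] F [-2.8  1.1  4.3] t 24.3667
0.00 -0.3 [-0.2 -0.  -0.7]
0.20 2.0 [ 0.3 -2.1  0.5]
0.40 1.9 [-1.1 -0.6  2. ]
0.50 2.1 [-0.5 -1.3  1.6]
0.60 1.7 [ 0.3 -0.6  1.6]
0.70 5.0 [-0.6 -1.8  4.7]
0.80 5.8 [-0.3 -2.2  5.3]
0.90 6.8 [ 0.2 -5.6  5.7]
1.00 5.0 [ 0.6 -4.1  4.6]
1.10 3.0 [ 1.4 -2.6  3. ]
t 33.0
[0.52944753 0.15859154 0.13729415]
```

```bash
python3 -c "
import cv2;a=cv2.imread('pics/s2.png')[150:310,240:450];cv2.imwrite('pics/s2c.png',cv2.resize(a,None,fx=3.5,fy=3.5))"
```

```text
(no output)
```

View pics/s2c.png

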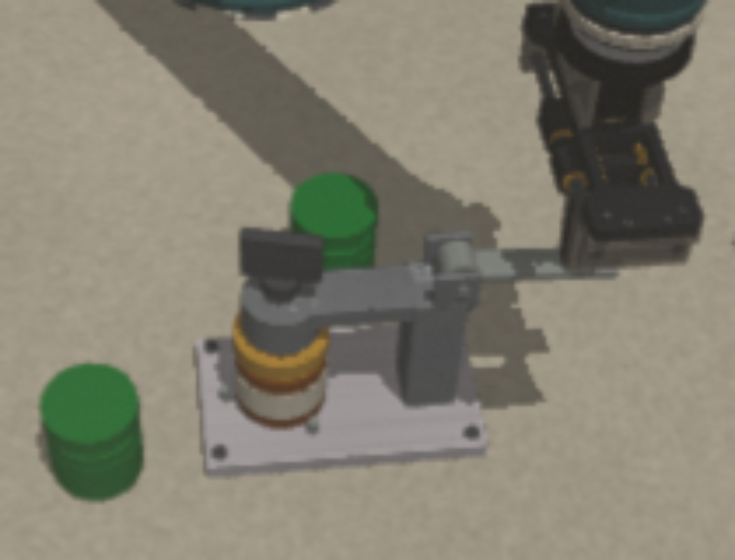

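The blade now reads about -105°, as expected. The lever is at 1.1 and the jar is in place. The pad met the jar at about 0.62, and the push peaked at 6.8 N, so the setting is right. Closing now.

```bash
python3 - <<'E'
from h import *
F0=np.zeros(3)
feel([1.17,1.24,1.3,1.34],F0,stop=40)
for th in np.arange(1.36,1.44,.015):
    c,P=pose(th); env.movel(c,rate=.05); f,F=push(F0,P); print('%.3f %.1f'%(th,f),np.round(F,1))
    if f>18: break
env.movel(np.array(env.sense()['ee_pos'])+[0,0,.03],rate=.1)
env.movel(np.array(env.sense()['ee_pos'])+[0,.05,.12],rate=.25); env.pause(.3)
snap('scene','s3.png'); print([(np.round(r['at'],3).tolist(),round(r['score'],2)) for r in tip_of('scene','lever_press')][:2],env.sense()['t'],env.sense()['wrist_force'])
a=cv2.imread('pics/s3.png')[150:310,240:450];cv2.imwrite('pics/s3c.png',cv2.resize(a,None,fx=3.5,fy=3.5))
E
```

```text
1.17 2.8 [ 1.2 -1.4  2.8]
1.24 1.1 [1.1 0.1 1.1]
1.30 0.2 [-0.  -0.2  0.2]
1.34 -0.1 [-0.2  0.7 -0.2]
t 34.5833
1.360 6.6 [-2.6  0.4  6.7]
1.375 12.2 [-4.5 -0.6 12.8]
1.390 18.4 [-6.7 -0.4 19.2]
[([0.528, 0.154, 0.119], 0.92), ([0.526, -0.027, 0.017], 0.43)] 37.275 [ 0.25156492 -0.1093854  -0.00902229]
```

View pics/s3c.png

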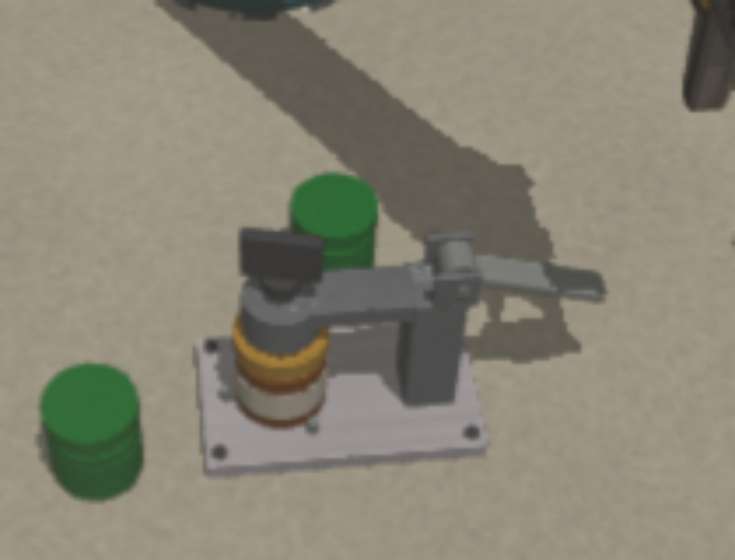

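The lever stays down by itself, pointing below horizontal at about (540,275) in the crop. Its press point measures (0.154, 0.119) in y and z, which matches 1.36 rad. The gripper is clear.

```bash
python3 -c "
from h import *
print(workorder.finish_job())"
```

```text
the job is handed in; nothing more can be done
None
```

The job is handed in: I turned the wing nut about 2.5 rad clockwise, until the lever met firm resistance at about 0.62 rad, then pressed the lever to its stop, where it stays closed by itself with the honey jar clamped and no other jar or the tumbler touched.

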